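# Unstack the glued plaques into the fitted tote

### The arm

A 6-joint arm with a two-finger parallel gripper is mounted at the origin on the work surface. World frame = base frame: x ahead of the robot, y to its left, z up, the work surface at z = 0. Lengths are in mm, angles in rad, forces in N, time in s.
With the tool pointing down it reaches from about 300 to 775 mm from the base axis. Payload 14.6 kg.
Tool frame: the origin (TCP) lies midway between the tips of the shut fingers; the grasp point (between the pads) lies 19 mm behind it; z points along the fingers, y is the line along which they close (so a half turn about z gives the same grasp; the last joint's range is limited). The gripper opens to 94 mm and grips with 3 to 60 N. Pads are 16 mm wide; open, the fingers measure 119 mm over their backs; the gripper's body (75 mm by 177 mm) begins 78 mm behind the grasp point.
Start: joints at [1.198, 0.3, 1.521, -0, 1.321, -0.067], TCP at [165.578, 524.474, 205.446] pointing down, gripper open.
Joint ranges: [-3.03, 3.03], [-0.79, 2.21], [0.23, 2.52], [-1.04, 4.18], [0, 3.07], [-2.55, 2.55]. Speed limits (rad/s): [2.22, 2.22, 2.57, 3.14, 3.14, 3.14].

### API

Orientations are given as [roll, pitch, yaw] about the fixed x, y, z axes, in that order (R = Rz(yaw) Ry(pitch) Rx(roll)).
In Python, from cell import manip gives the robot as it stands.
- The arm moves only by the shell command python3 -m creep 'ROWS' [OPENING] [FORCE]. ROWS is text: rows parted by semicolons, each of 6 numbers parted by spaces: the shift along the tool's x, y, z normalised to -1 to 1, where 1 is 4 cm, then the turn, a rotation vector about the tool's x, y, z normalised to -1 to 1, where 1 is pi rad. In form: dx dy dz ax ay az; .... A call has 1 to 20 rows; each row shifts and turns the commanded pose from where the row before left it, along the tool's axes as they then stand; what a row does not reach is not made up. A row lasts 1/8 s, in which the tool goes at most 62.5 mm and 10.7 degrees, less where a joint would pass 70% of its speed; a pose out of reach is approached as far as the arm can. A call with a number of a shift or a turn outside -1 to 1 is refused whole. A call with a gripper value outside its range is refused whole. OPENING is the closure, from 0 (fully open) to 1 (shut), set as the call begins (- or left out, the last holds). The fingers move at their own pace and stop on an object; FORCE is the grip in N (left out, the last holds). Time passes only in rows, so rows that do not move let the fingers close. It gives the time, the measured TCP pose, the force, the opening and the grip force at its end, in the units of the state.
- manip.read_state(): the state, without advancing time (a new reading comes with each control period).
- manip.camera(name): name is "side" or "top" or "wrist"; returns a dict with "color" (384x512x3 uint8, red, green, blue), "range_z" (384x512 float32, mm along the optical axis (not along the pixel's ray), 0 where there is no reading), "camera_matrix" (3x3 intrinsics, pixels), "T" (4x4, takes a point from camera to world coordinates). Camera axes: x right, y down, z forward; pixel columns grow to the right and rows downward; lengths in mm; the calibration is good to about 2 mm. A picture is of the moment at which its call begins.
- manip.sign_off(): hands the job in; it is judged then, once.
The state is a dict: "clock": time; "joints": joint angles; "qd": joint speeds; "effort": joint torques, N m; "eef_pos": TCP position; "eef_rot": TCP orientation; "wrist_force": force on the tool from outside, world axes, zero at the start; "moment": the same for the moment, N m; "finger_gap": finger opening in mm; "finger_force": force on a finger pad.
Only numpy, scipy, OpenCV 4.12 (cv2) and the standard library are available. Lean on these libraries where they do the work, as an engineer would, in place of code of your own. Each camera call takes 0.05 s, during which the arm holds its last target. There are 200 camera calls.

### The job

The glue has set: take the press stack apart from the top down, one piece at a time. First stand the weight upright on its round cork pad, wholly on the cork, then lay the small, the medium and the large plaque, in that order, flat in the bottom of the tote compartment cut to its size, foil up. Set everything down gently without dropping or tipping it, and leave the jar and the tin where they stand.

Things in the scene. Friction and masses are not known exactly. Their poses are not given: they have to be found in the camera images.
- weight: turned press weight: dark steel cylinder, 34 mm diameter, 40 mm high, on it a 4 mm neck of 16 mm diameter and a red knob, 24 mm diameter, from 44 to 64 mm height; about 0.36 kg. Origin: centre of its underside, z up. At the start it stands on top of the stack, on the small plaque.
- weight_pad: the weight's parking pad, fixed: a round cork disc of 66 mm diameter, its top 6 mm above the table, with a black rubber rim (78 mm diameter, 4 mm high) around it. Origin: centre of its underside, on the table.
- plaque_large: large plaque: MDF board with a brass embossed foil face on top, 120 mm long (its x axis) x 60 mm wide (its y axis) x 20 mm thick. Origin: centre of its underside, z up; its foil face is 20 mm above the origin. It lies on the brown MDF press board (150 x 110 x 12 mm, fixed) at the bottom of the stack, within a few mm of centred and nearly parallel to what is under it.
- plaque_medium: medium plaque: MDF board with a copper-coloured embossed foil face on top, 94 mm long (its x axis) x 48 mm wide (its y axis) x 20 mm thick. Origin: centre of its underside, z up; its foil face is 20 mm above the origin. It lies on the large plaque, within a few mm of centred and nearly parallel to what is under it.
- plaque_small: small plaque: MDF board with a silver aluminium embossed foil face on top, 68 mm long (its x axis) x 36 mm wide (its y axis) x 20 mm thick. Origin: centre of its underside, z up; its foil face is 20 mm above the origin. It lies on the medium plaque, under the weight, within a few mm of centred and nearly parallel to what is under it.
- insert_large: large compartment of the tote, fixed: plywood insert 148 x 94 mm with a black-floored pocket 134 mm (its x) x 74 mm (its y). Origin: centre of its underside; pocket floor 5 mm, plywood rim 11 mm above it. The 3 inserts lie parallel, side by side in any order, 100 mm apart along y, in a blue tote 334 x 160 mm, its walls 36 mm above the table, 62 mm from the middle of the outer pockets.
- insert_medium: medium compartment of the tote, fixed: plywood insert 148 x 94 mm with a black-floored pocket 108 mm (its x) x 62 mm (its y). Origin: centre of its underside; pocket floor 5 mm, plywood rim 11 mm above it. The 3 inserts lie parallel, side by side in any order, 100 mm apart along y, in a blue tote 334 x 160 mm, its walls 36 mm above the table, 62 mm from the middle of the outer pockets.
- insert_small: small compartment of the tote, fixed: plywood insert 148 x 94 mm with a black-floored pocket 82 mm (its x) x 50 mm (its y). Origin: centre of its underside; pocket floor 5 mm, plywood rim 11 mm above it. The 3 inserts lie parallel, side by side in any order, 100 mm apart along y, in a blue tote 334 x 160 mm, its walls 36 mm above the table, 62 mm from the middle of the outer pockets.
- jar: amber glass jar with a steel lid, 52 mm diameter, 66 mm high, loose, near the stack on the robot's side; to be left standing. Origin: centre of its underside.
- tin: open green tin with brush handles in it, 71 mm diameter, 80 mm high (handles to 109 mm), loose, near the cork pad on the robot's side; to be left standing. Origin: centre of its underside.
Things that resemble listed ones, but are neither listed nor needed, are in the scene too. Leave any black or yellow look-alike of the plaque_small alone.

How it is judged:
By the outcome, as a careful person would: the job done as asked, in the order asked, and still so for the second after the job is handed in, with the robot touching nothing.
It also fails if it takes over 128 s, if anything falls off the work surface, if the arm or the gripper's body presses on something with over 40 N, if the wrist force passes 120 N, or if a joint passes its speed limit or range.

## Working session

There is one attempt and no reset: what is moved stays moved. The work goes in short steps, Python scripts to look and compute and a shell command to move; the robot and the scene stay as the last step left them, time stands still between calls to the robot, and variables do not carry over. Pictures are saved under pics/ and viewed, at most 14 in all, crops included, and the job is handed in when it is done.

```bash
ls; mkdir -p pics
python3 - <<'E'
from cell import manip
import cv2,numpy as np
s=manip.read_state();print(s['clock'],s['eef_pos'],s['eef_rot'],s['finger_gap'],s['wrist_force'])
for n in ['top','side']:
    c=manip.camera(n);cv2.imwrite(f'pics/{n}0.png',cv2.resize(c['color'][:,:,::-1],(800,600),interpolation=cv2.INTER_CUBIC));np.savez(f'{n}0.npz',**c)
    print(n,c['camera_matrix'],c['T'].round(3))
E
```

```text
pics
0.0 [165.49670787 524.25157323 204.88272575] [-3.14047157e+00 -1.01077001e-04  2.83576431e+00] 94.0259003421017 [-0.19230264 -0.14591672 -0.45079951]
top [[352.17293823   0.         247.47222718]
 [  0.         352.17293823 184.97898764]
 [  0.           0.           1.        ]] [[ 2.500000e-02 -9.980000e-01  6.500000e-02  4.606200e+02]
 [-1.000000e+00 -2.600000e-02 -1.400000e-02 -3.813800e+01]
 [ 1.600000e-02 -6.500000e-02 -9.980000e-01  1.181789e+03]
 [ 0.000000e+00  0.000000e+00  0.000000e+00  1.000000e+00]]
side [[385.90405405   0.         252.8606123 ]
 [  0.         385.90405405 187.23412938]
 [  0.           0.           1.        ]] [[ 9.98000e-01 -3.60000e-02  5.30000e-02  4.77793e+02]
 [-6.20000e-02 -7.34000e-01  6.76000e-01 -7.02340e+02]
 [ 1.50000e-02 -6.78000e-01 -7.35000e-01  7.62968e+02]
 [ 0.00000e+00  0.00000e+00  0.00000e+00  1.00000e+00]]
```

View pics/top0.png

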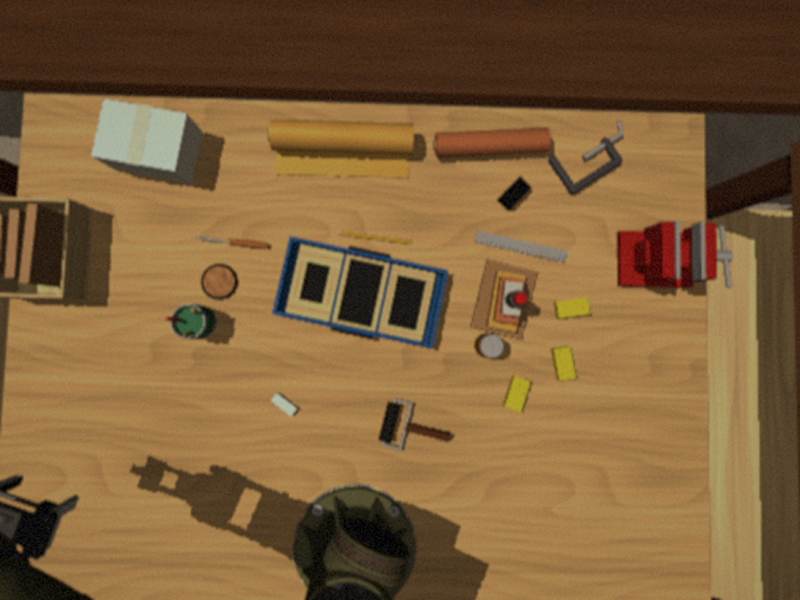

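View pics/side0.png

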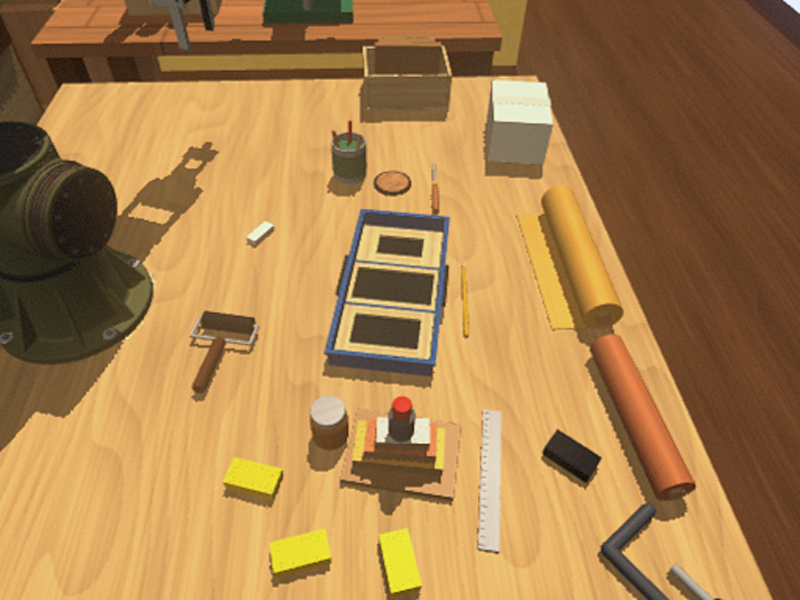

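Top view (800 px scale): pad (219,281), tin (193,321), tote with small/large/medium pockets at about (315,282)/(361,292)/(408,303), stack with the weight's knob at (517,299), jar (491,346). The yellow and black look-alikes lie to the right of the stack.

```bash
cat > h.py <<'E'
from cell import manip
import numpy as np,cv2,sys
from scipy.spatial.transform import Rotation as R
def cloud(c):
    K=c['camera_matrix'];z=c['range_z'];v,u=np.mgrid[:z.shape[0],:z.shape[1]]
    P=np.stack([(u-K[0,2])/K[0,0]*z,(v-K[1,2])/K[1,1]*z,z],-1)@c['T'][:3,:3].T+c['T'][:3,3]
    P[z==0]=np.nan
    return P
def atz(c,u,v,z):   # pixel (512 scale) onto plane z
    K=c['camera_matrix'];d=c['T'][:3,:3]@np.array([(u-K[0,2])/K[0,0],(v-K[1,2])/K[1,1],1]);o=c['T'][:3,3]
    return (o+d*(z-o[2])/d[2])[:2]
def snap(n,f):
    c=manip.camera(n);np.savez(f+'.npz',**c);cv2.imwrite(f'pics/{f}.png',cv2.resize(c['color'][:,:,::-1],(800,600),interpolation=cv2.INTER_CUBIC));return c
def go(x,y,z,yaw):  # shift in tool axes in units, for the tool pointing down at yaw; and turn
    s=manip.read_state();r=R.from_euler('xyz',s['eef_rot']);d=r.inv().apply(np.array([x,y,z])-s['eef_pos'])
    t=R.from_euler('xyz',[np.pi,0,yaw]);w=(r.inv()*t).as_rotvec()
    print('total units',(d/40).round(3),'turn',(w/np.pi).round(4),'pos',s['eef_pos'].round(1),s['eef_rot'].round(4),'t',round(s['clock'],2))
E
python3 - <<'E'
from h import *
c=dict(np.load('top0.npz'));P=cloud(c)
for n,u,v,z in [('pad',219,281,6),('tin',193,321,80),('sm',315,282,5),('lg',361,292,5),('med',408,303,5),('knob',519,298,136),('jar',491,346,66),('smallUL',503,277,72)]:
    print(n,atz(c,u*.64,v*.64,z).round(0),P[int(v*.64),int(u*.64)].round(0))
w=dict(np.load('side0.npz'));
print('knob side',cloud(w)[int(404*.64),int(402*.64)])
s=manip.read_state()
print(s['joints'])
E
```

```text
pad [546. 303.] [549. 305.   2.]
tin [459. 329.] [460. 336.  66.]
sm [549.  99.] [550. 100.  14.]
lg [530.  -0.] [533.  -0.  10.]
med [ 509. -101.] [ 512. -101.   14.]
knob [ 519. -306.] [ 521. -306.  136.]
jar [ 424. -268.] [ 425. -267.   68.]
smallUL [ 564. -290.] [ 567. -291.   52.]
knob side [ 519.23172222 -308.98800287  138.81954407]
[ 1.19837132e+00  3.00409481e-01  1.52150655e+00  1.56523615e-05
  1.32071224e+00 -6.65728287e-02]
```

Run:
```python
from h import *
c=snap('wrist','w0');print(c['T'].round(3),c['camera_matrix'])
# camera in tool frame
s=manip.read_state();r=R.from_euler('xyz',s['eef_rot'])
print(r.inv().apply(c['T'][:3,3]-s['eef_pos']).round(1)); print((r.inv().as_matrix()@c['T'][:3,:3]).round(3))
```

```text
[[ 3.00000e-01  9.17000e-01  2.63000e-01  8.97430e+01]
 [ 9.54000e-01 -2.88000e-01 -8.50000e-02  5.49499e+02]
 [-2.00000e-03  2.76000e-01 -9.61000e-01  3.83223e+02]
 [ 0.00000e+00  0.00000e+00  0.00000e+00  1.00000e+00]] [[279.12333822   0.         255.41264451]
 [  0.         279.12333822 193.98935113]
 [  0.           0.           1.        ]]
[  79.8    1.1 -178.2]
[[ 0.001 -0.961 -0.276]
 [ 1.     0.001 -0.001]
 [ 0.001 -0.276  0.961]]
```

Run:
```python
from h import *
go(520,130,220,2.92)
```

```text
total units [-11.419  -6.732  -0.369] turn [-0.0003 -0.     -0.0268] pos [165.5 524.3 205. ] [-3.1407e+00 -1.0000e-04  2.8358e+00] t 0.15
```

```bash
python3 -m creep '-.4 -.23 0 0 0 0; -.8 -.5 -.03 0 0 0; -.93 -.55 -.03 0 0 0; -.93 -.55 -.03 0 0 0; -.93 -.55 -.03 0 0 0; -.93 -.55 -.03 0 0 0; -.93 -.55 -.03 0 0 0; -.93 -.55 -.03 0 0 0; -.93 -.55 -.03 0 0 0; -.93 -.55 -.03 0 0 0; -.93 -.55 -.03 0 0 0; -.93 -.55 -.03 0 0 0; -.7 -.42 -.03 0 0 0; -.3 -.15 0 0 0 -.027; 0 0 0 0 0 0; 0 0 0 0 0 0'
python3 - <<'E'
from h import *
c=snap('wrist','w1')
go(500,-240,260,2.92)
E
```

```text
clock: 2.15
eef_pos: [521.9, 126.6, 219.8]
eef_rot: [-3.142, -0.0, 2.919]
wrist_force: [0.0, -0.4, 0.8]
finger_gap: 94.1
finger_force: 0.0
total units [-1.486 -9.065 -1.002] turn [ 0.     -0.     -0.0001] pos [521.9 126.8 219.9] [ 3.1416 -0.      2.9195] t 2.2
```

View pics/w1.png

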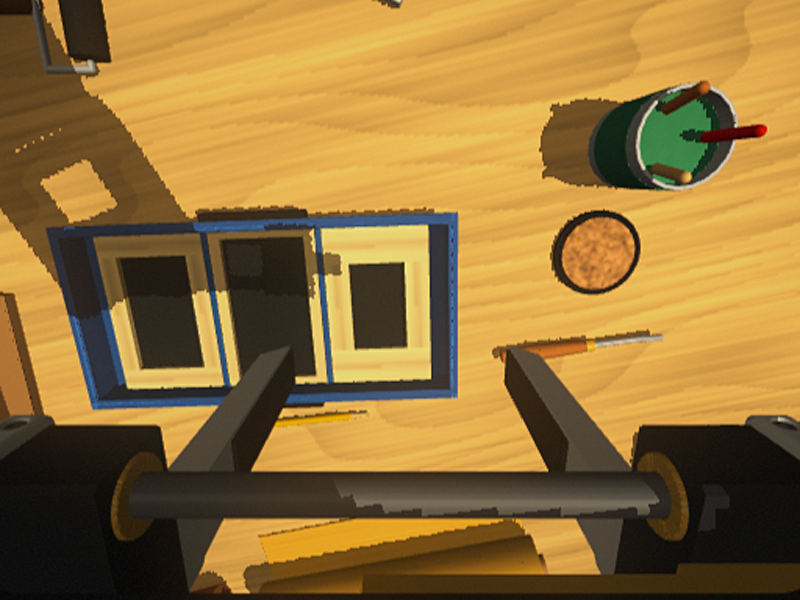

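Wrist view (800 px): cork pad centre (597,251), tin (690,135). Small pocket corners (352,264),(404,262),(408,347),(352,349); medium (120,257),(187,255),(203,367),(141,369). Tote rim corners (49,229),(458,213),(457,397),(93,408).

```bash
python3 - <<'E'
from h import *
c=dict(np.load('w1.npz'))
f=lambda p,z:np.array([atz(c,u*.64-.2,v*.64-.2,z) for u,v in p])
for n,p,z in [('sm',[(352,264),(404,262),(408,347),(352,349)],5),('med',[(120,257),(187,255),(203,367),(141,369)],5),('tote',[(49,229),(458,213),(457,397),(93,408)],36)]:
    q=f(p,z);e=q-np.roll(q,-1,0)
    print(n,q.round(1).tolist(),q.mean(0).round(1),np.linalg.norm(e,axis=1).round(1),np.degrees(np.arctan2(e[:,1],e[:,0])).round(1))
# cork by colour
hsv=cv2.cvtColor(c['color'],cv2.COLOR_RGB2HSV)
g=cv2.cvtColor(c['color'],cv2.COLOR_RGB2GRAY)
sub=g[130:192,348:416];m=(sub<60).astype(np.uint8)
cn=max(cv2.findContours(m,cv2.RETR_EXTERNAL,cv2.CHAIN_APPROX_NONE)[0],key=len)
el=cv2.fitEllipse(cn);print(el,'pad',atz(c,el[0][0]+348,el[0][1]+130,4), 'click',f([(597,251)],6))
P=cloud(c);print('cork z',np.nanmedian(P[150:170,375:390],axis=(0,1)))
E
python3 -m creep '-.06 -.4 -.1 0 0 0; -.14 -.85 -.1 0 0 0; -.14 -.87 -.1 0 0 0; -.14 -.87 -.1 0 0 0; -.14 -.87 -.1 0 0 0; -.14 -.87 -.1 0 0 0; -.14 -.87 -.1 0 0 0; -.14 -.87 -.1 0 0 0; -.14 -.87 -.1 0 0 0; -.14 -.87 -.1 0 0 0; -.14 -.6 0 0 0 0; -.04 -.3 0 0 0 0; 0 0 0 0 0 0; 0 0 0 0 0 0'
python3 - <<'E'
from h import *
c=snap('wrist','w2')
E
```

```text
sm [[508.3, 85.9], [516.9, 132.7], [598.9, 118.4], [589.0, 65.1]] [553.3 100.5] [47.6 83.2 54.2 83.4] [-100.5  170.1   79.5  -14.4]
med [[455.5, -118.6], [467.2, -58.4], [575.3, -82.0], [563.9, -142.0]] [ 515.5 -100.2] [ 61.3 110.6  61.1 110.9] [-101.   167.7   79.3  -12.2]
tote [[419.9, -145.7], [481.4, 185.4], [644.8, 153.9], [581.7, -177.8]] [531.9   3.9] [336.8 166.4 337.7 164.9] [-100.5  169.1   79.2  -11.2]
((33.09099197387695, 30.92525291442871), (50.418296813964844, 56.591949462890625), 55.722049713134766) pad [546.29060757 304.73688702] click [[545.3269335  305.08191328]]
cork z [544.54458757 305.9648725    4.60818846]
clock: 3.95
eef_pos: [501.0, -241.4, 260.0]
eef_rot: [3.142, 0.0, 2.921]
wrist_force: [0.8, 0.5, 0.1]
finger_gap: 94.0
finger_force: 0.0
```

View pics/w2.png

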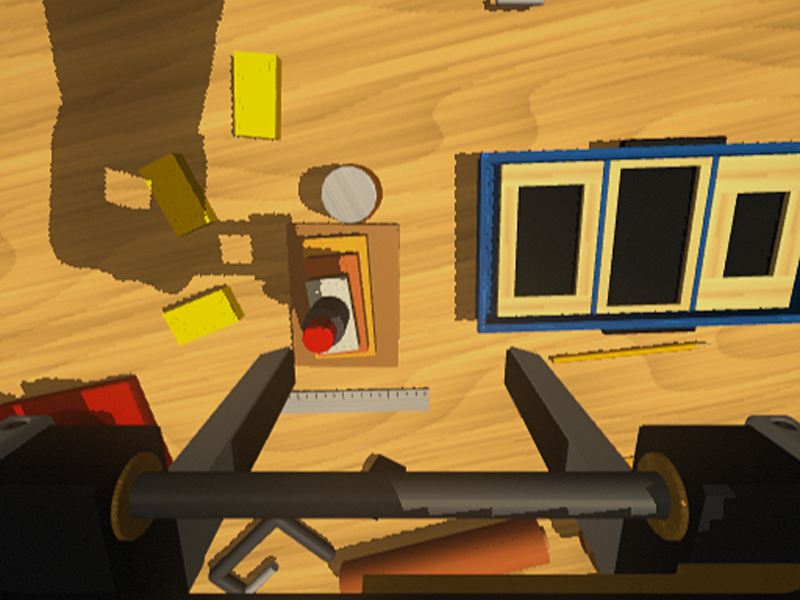

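Stack view: knob at (320,333), silver foil under it around (330,315), copper and brass edges visible up to (372,355), jar lid (350,193), tote on the right. I'll measure from colours.

Run:
```python
from h import *
c=dict(np.load('w2.npz'));P=cloud(c)
h=cv2.cvtColor(c['color'],cv2.COLOR_RGB2HSV).astype(int)
box=np.zeros(P.shape[:2],bool);box[140:240,180:262]=1
k=box&((h[...,0]<8)|(h[...,0]>172))&(h[...,1]>180)&(h[...,2]>90)
k[:195]=0
top=k&(P[...,2]>np.nanmax(P[...,2][k])-8)
print(k.sum(),np.nanmax(P[...,2][k]),np.nanmean(P[k],0),np.nanmean(P[top],0),top.sum())
cn=max(cv2.findContours(top.astype(np.uint8),cv2.RETR_EXTERNAL,cv2.CHAIN_APPROX_NONE)[0],key=len);print(cv2.minEnclosingCircle(cn))
u,v=cv2.minEnclosingCircle(cn)[0];print('knob',atz(c,u,v,136))
f=lambda p,z:np.array([atz(c,u*.64-.2,v*.64-.2,z) for u,v in p])
for n,p,z in [('med',[(519,187),(584,183),(577,296),(515,298)],5),('lg',[(622,170),(698,165),(684,304),(607,306)],5),('boardR',[(399,224),(399,366),(294,365)],12),('brass R',[(367,233),(376,355)],52-20),('copper R',[(356,252),(367,353)],52),('silver R',[(346,277),(358,350)],72)]:
    q=f(p,z);e=q-np.roll(q,-1,0)
    print(n,q.round(1).tolist(),q.mean(0).round(1),np.linalg.norm(e,axis=1).round(1),np.degrees(np.arctan2(e[:,1],e[:,0])).round(1))
g=P[80:150,440:512];print('jar lid',np.nanmedian(P[118:130,218:230].reshape(-1,3),0))
go(519,-306,180,2.92)
```

```text
319 136.63606643942182 [ 521.99213694 -306.95025385  131.79290784] [ 521.1341134  -306.67818172  134.70804451] 293
((203.5, 215.0), 10.404426574707031)
knob [ 519.68513256 -305.99783123]
med [[456.4, -113.1], [466.3, -51.8], [576.9, -70.5], [565.1, -133.0]] [516.2 -92.1] [ 62.  112.2  63.6 110.5] [-99.2 170.4  79.3 -10.4]
lg [[462.2, -15.4], [473.4, 55.2], [609.5, 36.5], [594.4, -41.4]] [534.9   8.7] [ 71.4 137.4  79.3 134.7] [-99.  172.2  79.  -11.1]
boardR [[464.9, -233.0], [610.2, -265.5], [584.9, -373.9]] [ 553.3 -290.8] [148.9 111.3 185.1] [167.4  76.8 -49.6]
brass R [[464.5, -263.2], [584.7, -283.4]] [ 524.6 -273.3] [121.9 121.9] [170.5  -9.5]
copper R [[476.7, -274.8], [572.9, -288.3]] [ 524.8 -281.6] [97.1 97.1] [172.  -8.]
silver R [[493.0, -285.8], [560.6, -292.2]] [ 526.8 -289. ] [67.8 67.8] [174.6  -5.4]
jar lid [ 426.07193783 -266.26630763   64.77191883]
total units [-0.79 -1.48  2.  ] turn [0.     0.     0.0005] pos [ 501.1 -241.3  260. ] [3.1415e+00 1.0000e-04 2.9214e+00] t 4.0
```

Run:
```python
import cv2
i=cv2.imread('pics/w2.png')[210:380,270:420];cv2.imwrite('pics/w2c.png',cv2.resize(i,None,fx=3.5,fy=3.5,interpolation=cv2.INTER_CUBIC)[:600])
```

```text
(no output)
```

View pics/w2c.png

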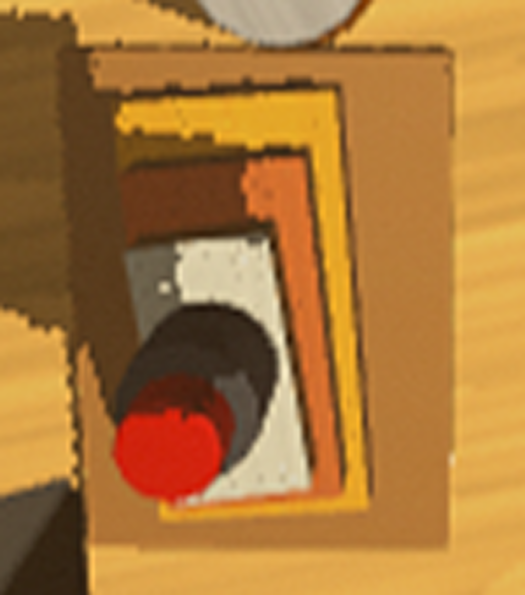

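Crop: knob (168,455), silver foil right edge from (270,235) to (308,488); silver is turned a few degrees relative to the copper and brass. Going for the weight.

```bash
python3 -m creep '-.2 -.4 .2 0 0 0; -.3 -.55 .5 0 0 0; -.3 -.55 .5 0 0 0; 0 0 .5 0 0 0; 0 0 .3 0 0 0; 0 0 0 0 0 0; 0 0 0 0 0 0'
python3 - <<'E'
from h import *
c=snap('wrist','w3')
go(520,-306,88,2.92)
E
```

```text
clock: 4.88
eef_pos: [519.4, -307.7, 180.7]
eef_rot: [-3.141, 0.001, 2.921]
wrist_force: [-0.5, 0.1, 0.0]
finger_gap: 93.9
finger_force: 0.0
total units [-2.000e-03  4.600e-02  2.319e+00] turn [-0.0002  0.0004  0.0003] pos [ 519.4 -307.7  180.8] [-3.1411e+00  1.3000e-03  2.9210e+00] t 4.92
```

View pics/w3.png

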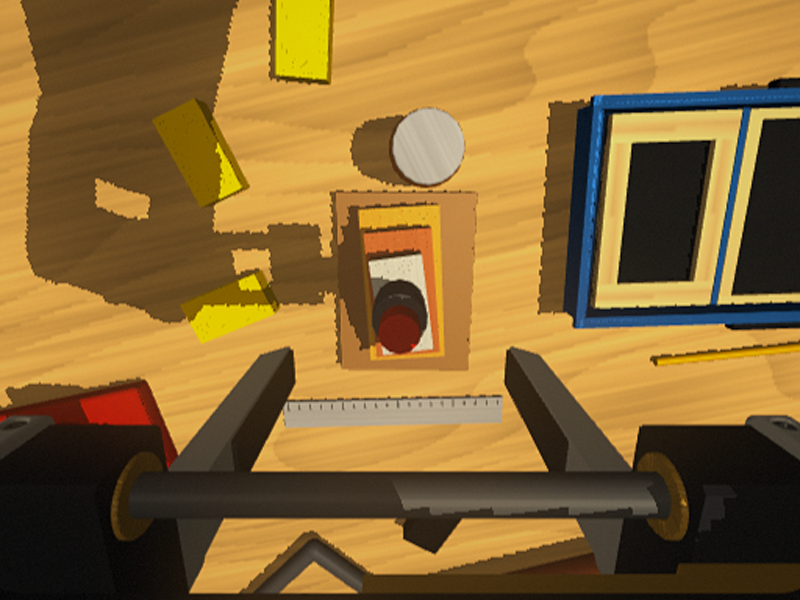

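Knob at (400,332), horizontally between the fingers (293 and 508); silver foil corners near (368,260), (422,254), (431,349). Descend and grip.

```bash
python3 - <<'E'
from h import *
c=dict(np.load('w3.npz'));print(atz(c,400*.64,330*.64,136))
f=lambda p,z:np.array([atz(c,u*.64-.2,v*.64-.2,z) for u,v in p])
for n,p,z in [('brass',[(358,209),(438,206),(443,355),(373,357)],32),('copper',[(363,230),(431,226),(439,352)],52),('silver',[(368,260),(422,254),(431,349),(383,354)],72)]:
    q=f(p,z);e=q-np.roll(q,-1,0)
    print(n,q.round(1).tolist(),'diagmid',((q[0]+q[2])/2).round(1),np.linalg.norm(e,axis=1).round(1),np.degrees(np.arctan2(e[:,1],e[:,0])).round(1))
E
python3 -m creep '0 .03 .4 0 0 0; 0 .02 .6 0 0 0; 0 0 .6 0 0 0; 0 0 .5 0 0 0; 0 0 .22 0 0 0; 0 0 0 0 0 0' 0.2; python3 -m creep '0 0 0 0 0 0; 0 0 0 0 0 0; 0 0 0 0 0 0; 0 0 0 0 0 0; 0 0 0 0 0 0; 0 0 0 0 0 0; 0 0 0 0 0 0; 0 0 0 0 0 0' 1 35
```

```text
[ 519.24637066 -306.33246629]
brass [[456.6, -324.1], [467.3, -266.4], [583.6, -285.3], [573.0, -340.9]] diagmid [ 520.1 -304.7] [ 58.7 117.9  56.6 117.6] [-100.5  170.8   79.2   -8.2]
copper [[470.3, -322.1], [478.0, -275.2], [571.8, -288.0]] diagmid [ 521.1 -305. ] [ 47.5  94.7 107.1] [-99.3 172.2  18.5]
silver [[488.4, -321.5], [492.3, -285.6], [559.9, -293.2], [556.2, -327.1]] diagmid [ 524.2 -307.3] [36.1 68.  34.1 68. ] [-96.2 173.6  83.8  -4.8]
clock: 5.68
eef_pos: [519.4, -305.5, 86.6]
eef_rot: [3.141, -0.001, 2.921]
wrist_force: [-0.6, 0.4, 0.5]
finger_gap: 75.1
finger_force: 0.0
clock: 6.68
eef_pos: [519.5, -305.7, 87.0]
eef_rot: [-3.142, -0.0, 2.921]
wrist_force: [-0.7, -1.5, -0.1]
finger_gap: 32.8
finger_force: 34.9
```

```bash
python3 -m creep '0 0 -.1 0 0 0; 0 0 -.2 0 0 0; 0 0 -.4 0 0 0; 0 0 -.5 0 0 0; 0 0 -.4 0 0 0; 0 0 -.1 0 0 0; 0 0 0 0 0 0'
python3 - <<'E'
from h import *
s=manip.read_state();print(s['finger_gap'],s['finger_force'],s['wrist_force'])
go(546,305,150,2.92)
E
```

```text
clock: 7.55
eef_pos: [519.5, -305.6, 155.0]
eef_rot: [3.142, -0.0, 2.921]
wrist_force: [-0.7, -0.5, -4.2]
finger_gap: 33.2
finger_force: 34.9
33.23012946417534 34.926206337986514 [-0.74974691 -0.48288333 -4.21659064]
total units [ 2.699 15.04   0.125] turn [ 0.     -0.      0.0002] pos [ 519.5 -305.6  155. ] [ 3.1416e+00 -1.0000e-04  2.9206e+00] t 7.55
```

```bash
python3 -m creep '.04 .2 0 0 0 0; .07 .4 0 0 0 0; .11 .6 0 0 0 0; .14 .8 0 0 0 0; .15 .85 0 0 0 0; .15 .85 0 0 0 0; .15 .85 0 0 0 0; .15 .85 0 0 0 0; .15 .85 0 0 0 0; .15 .85 0 0 0 0; .15 .85 0 0 0 0; .15 .85 0 0 0 0; .15 .85 0 0 0 0; .15 .85 0 0 0 0; .15 .85 0 0 0 0; .15 .85 0 0 0 0; .15 .85 0 0 0 0; .14 .8 0 0 0 0; .11 .6 0 0 0 0; .07 .4 0 0 0 0'; python3 -m creep '.04 .2 0 0 0 0; 0 0 0 0 0 0; 0 0 0 0 0 0; 0 0 0 0 0 0'
python3 - <<'E'
from h import *
c=snap('wrist','w4')
go(546,305,26,2.92)
E
```

```text
clock: 10.05
eef_pos: [546.5, 298.4, 155.0]
eef_rot: [-3.141, -0.0, 2.922]
wrist_force: [0.8, -0.2, -3.1]
finger_gap: 33.5
finger_force: 34.9
clock: 10.55
eef_pos: [547.4, 304.5, 155.1]
eef_rot: [-3.142, 0.0, 2.92]
wrist_force: [-0.1, 0.1, -2.7]
finger_gap: 33.1
finger_force: 34.9
total units [3.700e-02 2.000e-03 3.228e+00] turn [ 0.  0. -0.] pos [547.4 304.6 155.1] [3.1416e+00 1.0000e-04 2.9199e+00] t 10.6
```

View pics/w4.png

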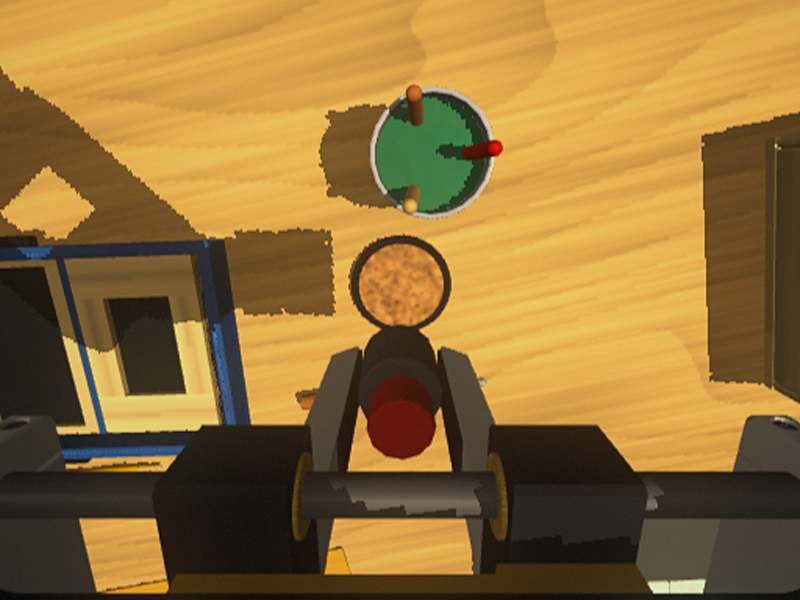

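The weight hangs upright; pad centre at (400,283), lined up with the gripper's axis; the tin is clear behind at (433,150).

```bash
python3 - <<'E'
from h import *
c=dict(np.load('w4.npz'));print(atz(c,400.5*.64-.2,283.5*.64-.2,5))
f=lambda p,z:np.array([atz(c,u*.64-.2,v*.64-.2,z) for u,v in p])
print(f([(107,299),(169,297),(185,394),(126,395)],5).mean(0))
E
python3 -m creep '.04 0 .4 0 0 0; 0 0 .6 0 0 0; 0 0 .6 0 0 0; 0 0 .6 0 0 0; 0 0 .5 0 0 0; 0 0 .3 0 0 0; 0 0 .1 0 0 0; 0 0 0 0 0 0; 0 0 0 0 0 0'
```

```text
[546.42988118 306.3597862 ]
[553.62938578  94.96587581]
clock: 11.72
eef_pos: [546.1, 305.6, 31.8]
eef_rot: [3.141, 0.001, 2.921]
wrist_force: [-0.1, 0.3, -4.3]
finger_gap: 33.0
finger_force: 34.9
```

```bash
python3 -m creep '0 0 .1 0 0 0; 0 0 .08 0 0 0; 0 0 .04 0 0 0; 0 0 .02 0 0 0; 0 0 0 0 0 0'; python3 -m creep '0 0 .02 0 0 0; 0 0 .01 0 0 0; 0 0 0 0 0 0'
```

```text
clock: 12.35
eef_pos: [545.7, 305.4, 21.4]
eef_rot: [-3.142, -0.0, 2.921]
wrist_force: [-0.0, 0.8, -3.0]
finger_gap: 33.1
finger_force: 34.9
clock: 12.72
eef_pos: [545.9, 305.5, 21.0]
eef_rot: [3.141, 0.001, 2.921]
wrist_force: [-3.0, -2.8, 5.8]
finger_gap: 33.3
finger_force: 35.0
```

```bash
python3 -m creep '0 0 0 0 0 0; 0 0 0 0 0 0; 0 0 0 0 0 0; 0 0 0 0 0 0' 0.4;  python3 -m creep '0 0 -.2 0 0 0; 0 0 -.5 0 0 0; 0 0 -.8 0 0 0; 0 0 -1 0 0 0; 0 0 -1 0 0 0; 0 0 -.6 0 0 0; 0 0 -.1 0 0 0; 0 0 0 0 0 0' 0.3
python3 - <<'E'
from h import *
c=snap('wrist','w5')
go(524,-306,185,-.1+np.pi)
E
```

```text
clock: 13.22
eef_pos: [545.7, 305.5, 20.2]
eef_rot: [3.142, 0.0, 2.921]
wrist_force: [0.6, -0.5, 0.7]
finger_gap: 56.2
finger_force: 0.0
clock: 14.22
eef_pos: [545.5, 305.3, 188.1]
eef_rot: [-3.141, -0.0, 2.921]
wrist_force: [0.1, -1.0, -0.4]
finger_gap: 65.7
finger_force: 0.0
total units [ -2.828 -15.027   0.07 ] turn [-0.0002 -0.0003 -0.0385] pos [545.4 305.3 187.4] [-3.1408e+00 -1.0000e-03  2.9206e+00] t 14.28
```

View pics/w5.png

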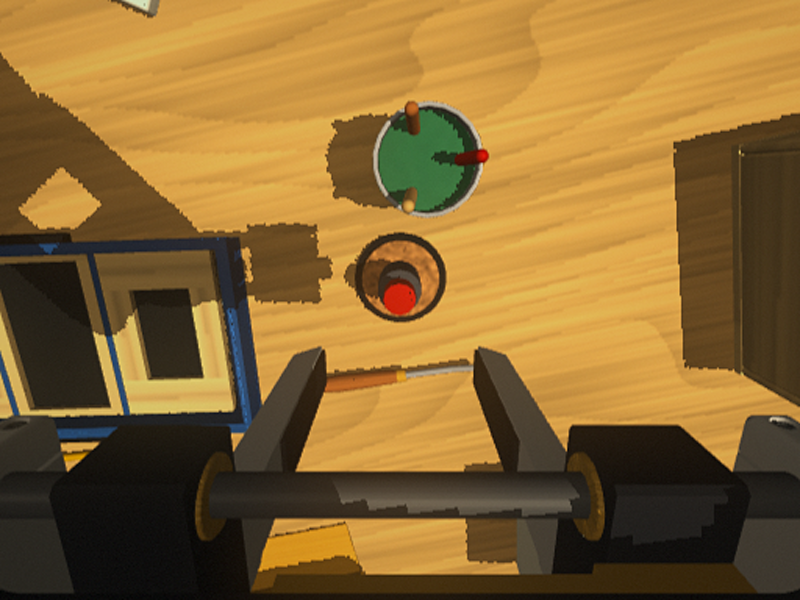

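Weight stands upright on the cork (knob (400,297), pad (400,277)), tin undisturbed. Now the small plaque.

```bash
python3 -m creep '-.04 -.2 0 0 0 0; -.1 -.5 0 0 0 0; -.15 -.8 0 0 0 0; -.18 -.95 0 0 0 0; -.18 -.95 0 0 0 0; -.18 -.95 0 0 0 0; -.18 -.95 0 0 0 0; -.18 -.95 0 0 0 0; -.18 -.95 0 0 0 0; -.18 -.95 0 0 0 0; -.18 -.95 0 0 0 0; -.18 -.95 0 0 0 0; -.18 -.95 0 0 0 0; -.18 -.95 0 0 0 0; -.18 -.95 0 0 0 0; -.18 -.95 0 0 0 0; -.17 -.75 0 0 0 0; -.11 -.42 0 0 0 0; 0 0 0 0 0 -.0385; 0 0 0 0 0 0' 0.1
python3 - <<'E'
from h import *
c=snap('wrist','w6')
go(524,-306,61,-.1+np.pi)
E
```

```text
clock: 16.77
eef_pos: [527.2, -306.3, 188.1]
eef_rot: [3.141, -0.0, 3.041]
wrist_force: [-0.6, 0.3, -0.8]
finger_gap: 84.8
finger_force: 0.0
total units [ 0.083 -0.006  3.18 ] turn [ 0.     -0.0001 -0.0007] pos [ 527.4 -306.1  188.2] [ 3.1414e+00 -2.0000e-04  3.0393e+00] t 16.82
```

View pics/w6.png

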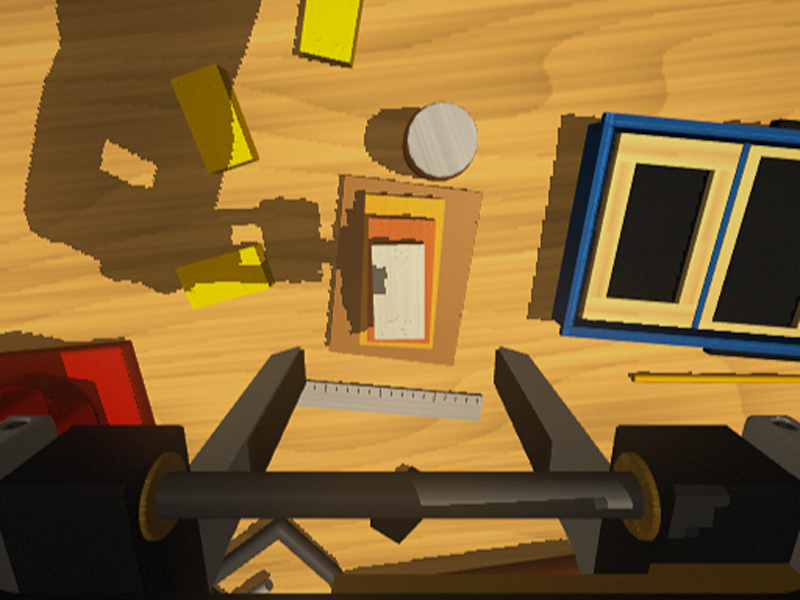

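Silver foil corners (372,244),(424,242),(426,341),(374,340), nicely parallel to the tool. Copper corners (368,220),(436,218),(434,347).

Run:
```python
from h import *
c=dict(np.load('w6.npz'))
f=lambda p,z:np.array([atz(c,u*.64-.2,v*.64-.2,z) for u,v in p])
for n,p,z in [('brass',[(364,195),(446,199),(432,350)],32),('copper',[(368,219),(436,217),(434,347)],52),('silver',[(372,244),(424,242),(426,341),(374,340)],72)]:
    q=f(p,z);e=q-np.roll(q,-1,0)
    print(n,q.round(1).tolist(),'diagmid',((q[0]+q[2])/2).round(1),np.linalg.norm(e,axis=1).round(1),np.degrees(np.arctan2(e[:,1],e[:,0])).round(1))
go(524,-306,61,-.1+np.pi)
```

```text
brass [[457.4, -325.1], [466.4, -264.6], [585.9, -284.6]] diagmid [ 521.6 -304.8] [ 61.2 121.2 134.8] [-98.5 170.5  17.5]
copper [[473.5, -322.7], [477.0, -274.5], [575.3, -283.6]] diagmid [ 524.4 -303.1] [ 48.3  98.8 109. ] [-94.1 174.7  21. ]
silver [[488.7, -320.4], [490.9, -285.3], [562.1, -289.9], [557.6, -327.0]] diagmid [ 525.4 -305.1] [35.1 71.3 37.4 69.2] [-93.5 176.3  83.1  -5.5]
total units [ 0.083 -0.006  3.18 ] turn [ 0.     -0.0001 -0.0007] pos [ 527.4 -306.1  188.2] [ 3.1414e+00 -2.0000e-04  3.0393e+00] t 16.82
```

```bash
python3 -m creep '.05 0 .3 0 0 0; 0 0 .6 0 0 0; 0 0 .7 0 0 0; 0 0 .7 0 0 0; 0 0 .5 0 0 0; 0 0 .3 0 0 0; 0 0 .08 0 0 0; 0 0 0 0 0 0' 0.3; python3 -m creep '0 0 0 0 0 0; 0 0 0 0 0 0; 0 0 0 0 0 0; 0 0 0 0 0 0; 0 0 0 0 0 0; 0 0 0 0 0 0; 0 0 0 0 0 0' 1 25; python3 -m creep '0 0 -.05 0 0 0; 0 0 -.1 0 0 0; 0 0 -.3 0 0 0; 0 0 -.5 0 0 0; 0 0 -.4 0 0 0; 0 0 -.2 0 0 0; 0 0 0 0 0 0; 0 0 0 0 0 0'
python3 - <<'E'
from h import *
c=snap('wrist','w7')
go(552,98,100,np.pi-.19)
E
```

```text
clock: 17.82
eef_pos: [525.8, -306.1, 61.4]
eef_rot: [-3.141, 0.0, 3.041]
wrist_force: [0.3, -0.5, -0.1]
finger_gap: 66.0
finger_force: 0.0
clock: 18.7
eef_pos: [525.7, -306.1, 61.2]
eef_rot: [-3.141, 0.0, 3.042]
wrist_force: [-0.9, 0.8, 4.4]
finger_gap: 35.7
finger_force: 25.0
clock: 19.7
eef_pos: [525.4, -305.9, 122.4]
eef_rot: [3.141, -0.001, 3.042]
wrist_force: [-0.7, -0.1, -0.3]
finger_gap: 35.6
finger_force: 25.0
total units [ 0.345 10.114  0.564] turn [ 0.0001 -0.0003  0.0286] pos [ 525.4 -305.9  122.3] [ 3.1411e+00 -1.0000e-03  3.0416e+00] t 19.75
```

View pics/w7.png

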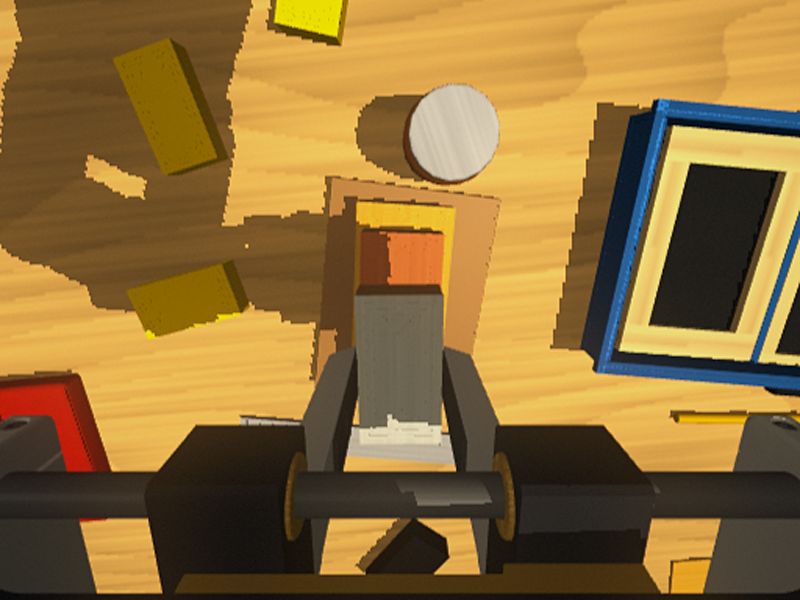

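The silver plaque is held flat between the fingers (foil 357–443 px wide, rows 293–440); the copper one stays put. Carry it to the small pocket.

```bash
python3 -m creep '0 .2 0 0 0 0; .02 .4 0 0 0 0; .03 .6 0 0 0 0; .03 .8 0 0 0 0; .03 .9 0 0 0 0; .03 .9 0 0 0 0; .03 .9 0 0 0 0; .03 .9 0 0 0 0; .03 .9 0 0 0 0; .03 .9 0 0 0 0; .03 .9 0 0 0 0; .03 .8 0 0 0 0; .02 .6 0 0 0 0; 0 .3 0 0 0 0; 0 .12 0 0 0 0; 0 0 0 0 0 .0286; 0 0 0 0 0 0; 0 0 0 0 0 0'
python3 - <<'E'
from h import *
c=snap('wrist','w8')
go(552,98,20,np.pi-.19)
E
```

```text
clock: 22.0
eef_pos: [552.5, 97.7, 123.1]
eef_rot: [-3.142, 0.0, 2.953]
wrist_force: [-0.0, 0.2, -0.4]
finger_gap: 35.4
finger_force: 25.0
total units [0.014 0.003 2.577] turn [-0.      0.      0.0004] pos [552.5  97.8 123.1] [-3.1416e+00  1.0000e-04  2.9528e+00] t 22.05
```

View pics/w8.png

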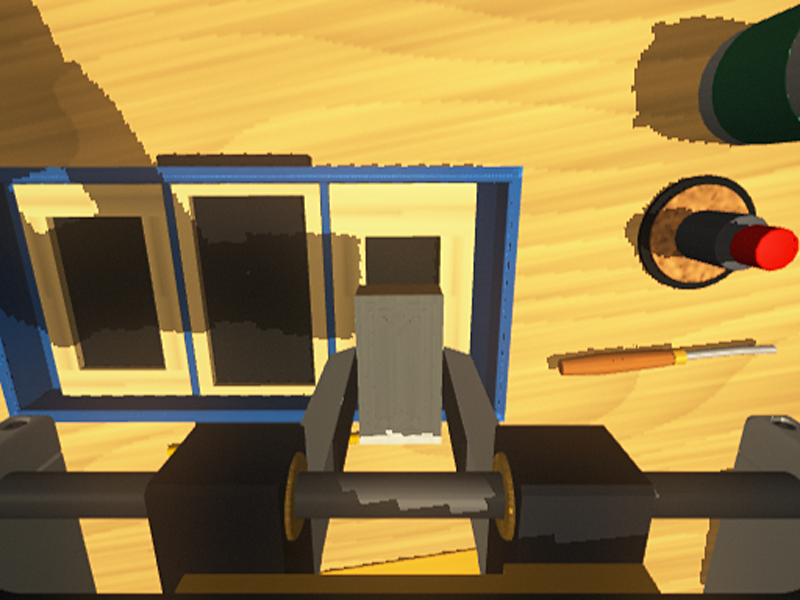

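Pocket near corners at (366,237),(440,236), parallel to the tool; the held plaque's near foil edge spans (356,293)-(443,293).

Run:
```python
from h import *
c=dict(np.load('w8.npz'))
f=lambda p,z:np.array([atz(c,u*.64-.2,v*.64-.2,z) for u,v in p])
ax=np.array([np.cos(-.19),np.sin(-.19)])
q=f([(366,237),(440,236)],8);print(q,np.linalg.norm(q[0]-q[1]),'pocket',q.mean(0)+41*ax)
q=f([(356,293),(443,293)],134);print(q,np.linalg.norm(q[0]-q[1]),'plaque',q.mean(0)+34*ax)
q=f([(356,293),(443,293),(443,441),(358,444)],134);print('plaque4',q.mean(0))
q=f([(192,196),(303,195),(312,384),(216,385)],8);print('large',q,q.mean(0))
q=f([(49,218),(141,217),(166,368),(82,367)],8);print('med',q.mean(0))
q=f([(522,167),(505,419)],36);print('wall',q)
```

```text
[[507.3965693   84.25743999]
 [516.00303006 133.10453377]] 49.59949332120209 pocket [551.96197332 100.93777218]
[[514.11294194  88.37480433]
 [520.55080649 122.26122986]] 34.49254898900469 plaque [550.72001821  98.89681467]
plaque4 [550.71965169  99.18209154]
large [[460.00330387 -21.96197403]
 [472.94948295  49.50310276]
 [605.92041146  22.54934038]
 [593.4665363  -47.44120855]] [533.08493364   0.66231514]
med [514.32703903 -99.41703013]
wall [[481.51667069 184.46512341]
 [643.61981066 154.79809729]]
```

```bash
python3 -m creep '-.03 .045 .3 0 0 0; 0 0 .5 0 0 0; 0 0 .5 0 0 0; 0 0 .5 0 0 0; 0 0 .35 0 0 0; 0 0 .2 0 0 0; 0 0 .15 0 0 0; 0 0 .07 0 0 0; 0 0 .04 0 0 0; 0 0 0 0 0 0; 0 0 0 0 0 0'; python3 -m creep '0 0 .02 0 0 0; 0 0 .01 0 0 0; 0 0 0 0 0 0'
```

```text
clock: 23.42
eef_pos: [554.2, 99.6, 19.2]
eef_rot: [3.141, 0.001, 2.952]
wrist_force: [-2.0, 0.3, 5.9]
finger_gap: 35.8
finger_force: 25.0
clock: 23.8
eef_pos: [554.3, 99.6, 19.2]
eef_rot: [3.141, 0.001, 2.952]
wrist_force: [-9.8, -2.5, 19.7]
finger_gap: 35.8
finger_force: 25.0
```

Contact 5 mm early, so it isn't in the pocket yet. Lift and look.

```bash
python3 -m creep '0 0 -.1 0 0 0; 0 0 -.1 0 0 0; 0 0 -.2 0 0 0; 0 0 -.2 0 0 0; 0 0 0 0 0 0; 0 0 0 0 0 0'
python3 - <<'E'
from h import *
c=snap('wrist','w9')
c=snap('side','s9');cv2.imwrite('pics/s9c.png',cv2.resize(c['color'][120:250,200:300,::-1],None,fx=4.5,fy=4.5,interpolation=cv2.INTER_CUBIC))
E
```

```text
clock: 24.55
eef_pos: [553.9, 99.6, 41.3]
eef_rot: [-3.142, -0.0, 2.952]
wrist_force: [-0.6, -0.4, -0.2]
finger_gap: 35.6
finger_force: 25.0
```

View pics/w9.png

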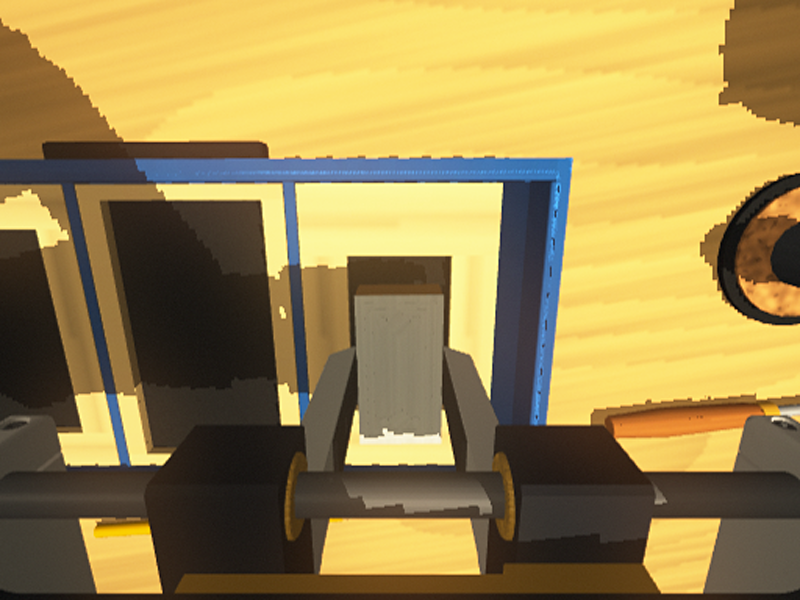

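Pocket near edge at row 256 (347–451); the held plaque's near foil edge at row 294 (355–443).

Run:
```python
from h import *
c=dict(np.load('w9.npz'));P=cloud(c)
f=lambda p,z:np.array([atz(c,u*.64-.2,v*.64-.2,z) for u,v in p])
ax=np.array([np.cos(-.19),np.sin(-.19)]);ay=np.array([-ax[1],ax[0]])
pr=lambda n,q:print(n,q.round(1).tolist(),'along x',(q@ax).round(1),'along y',(q@ay).round(1))
pr('pocket near',f([(347,256),(451,256)],11))
pr('plaque top near',f([(355,294),(443,294)],52)); pr('far',f([(360,441),(443,441)],52))
pr('plaque bottom near',f([(357,285),(443,285)],32))
pr('tcp',np.array([[553.9,99.6]]))
# depth along centre column and foil plane slope
for v in range(150,290,8): print(v,P[v,256].round(1),(P[v,256][:2]@ax).round(1))
```

```text
pocket near [[506.5, 83.8], [516.0, 133.1]] along x [481.6 481.5] along y [177.9 228.1]
plaque top near [[516.0, 89.8], [522.5, 124.1]] along x [489.7 489.7] along y [185.6 220.6]
far [[581.7, 77.5], [588.5, 113.4]] along x [556.6 556.5] along y [186.  222.5]
plaque bottom near [[516.9, 88.5], [524.0, 125.8]] along x [490.9 490.8] along y [184.5 222.5]
tcp [[553.9, 99.6]] along x [525.1] along y [202.4]
150 [500.8 111.1  15.2] 470.8
158 [506.5 110.   15.3] 476.6
166 [513.4 108.7   9.3] 483.7
174 [519.7 107.5   8.5] 490.1
182 [519.6 107.4  35. ] 490.0
190 [520.8 107.2  51.5] 491.2
198 [526.  106.2  51.1] 496.5
206 [531.  105.3  51.9] 501.5
214 [536.5 104.2  51.1] 507.2
222 [542.1 103.1  50.6] 512.9
230 [547.8 102.1  50.2] 518.7
238 [552.3 101.2  52.6] 523.3
246 [558.8 100.   51. ] 529.8
254 [564.4  98.9  51.2] 535.6
262 [570.1  97.8  51.5] 541.4
270 [576.5  96.6  50.9] 547.8
278 [582.3  95.5  51.4] 553.7
286 [613.3  89.6  14.3] 585.3
```

View pics/s9c.png

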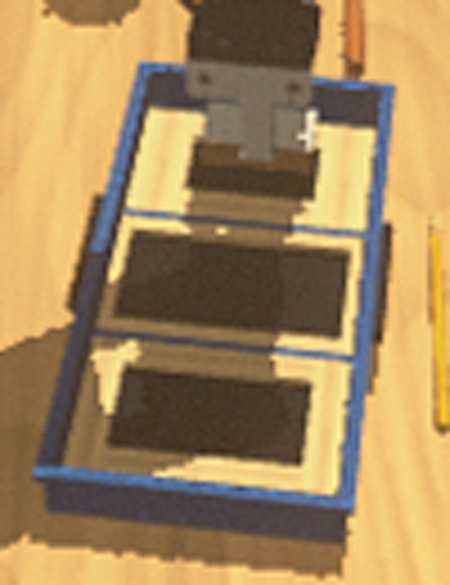

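Depth shows the pocket floor near z≈9 (the insert rests on a tote floor about 4 mm thick), so the early contact was the pocket floor; the plaque is centred within about 1 mm. Lower again and release.

```bash
python3 -m creep '0 0 .15 0 0 0; 0 0 .2 0 0 0; 0 0 .1 0 0 0; 0 0 .05 0 0 0; 0 0 .03 0 0 0; 0 0 0 0 0 0'; python3 -m creep '0 0 .015 0 0 0; 0 0 .01 0 0 0; 0 0 0 0 0 0'
```

```text
clock: 25.4
eef_pos: [554.1, 99.6, 20.3]
eef_rot: [3.142, 0.0, 2.952]
wrist_force: [0.4, -0.5, -0.0]
finger_gap: 35.7
finger_force: 25.0
clock: 25.78
eef_pos: [554.0, 99.6, 19.3]
eef_rot: [3.142, 0.0, 2.952]
wrist_force: [-0.4, 0.1, -0.8]
finger_gap: 35.5
finger_force: 25.0
```

```bash
python3 -m creep '0 0 .01 0 0 0; 0 0 .008 0 0 0; 0 0 0 0 0 0';python3 -m creep '0 0 0 0 0 0; 0 0 0 0 0 0; 0 0 0 0 0 0' 0.46; python3 -m creep '0 0 -.1 0 0 0; 0 0 -.4 0 0 0; 0 0 -.8 0 0 0; 0 0 -1 0 0 0; 0 0 -.8 0 0 0; 0 0 -.3 0 0 0; 0 0 0 0 0 0'
python3 - <<'E'
from h import *
c=snap('wrist','w10')
go(522.5,-304.5,153,np.pi-.12)
E
```

```text
clock: 26.15
eef_pos: [554.1, 99.6, 19.2]
eef_rot: [3.142, 0.0, 2.952]
wrist_force: [-3.5, -0.0, 8.2]
finger_gap: 35.9
finger_force: 25.0
clock: 26.52
eef_pos: [554.0, 99.6, 18.4]
eef_rot: [-3.142, -0.0, 2.952]
wrist_force: [0.5, 0.2, -0.7]
finger_gap: 50.8
finger_force: 0.0
clock: 27.4
eef_pos: [554.1, 99.6, 154.9]
eef_rot: [3.141, 0.001, 2.952]
wrist_force: [0.1, -0.8, -0.2]
finger_gap: 50.9
finger_force: 0.0
total units [ -1.141 -10.067   0.023] turn [-0.0001 -0.0002 -0.0223] pos [553.7  99.6 153.9] [-3.1414e+00 -8.0000e-04  2.9517e+00] t 27.45
```

View pics/w10.png

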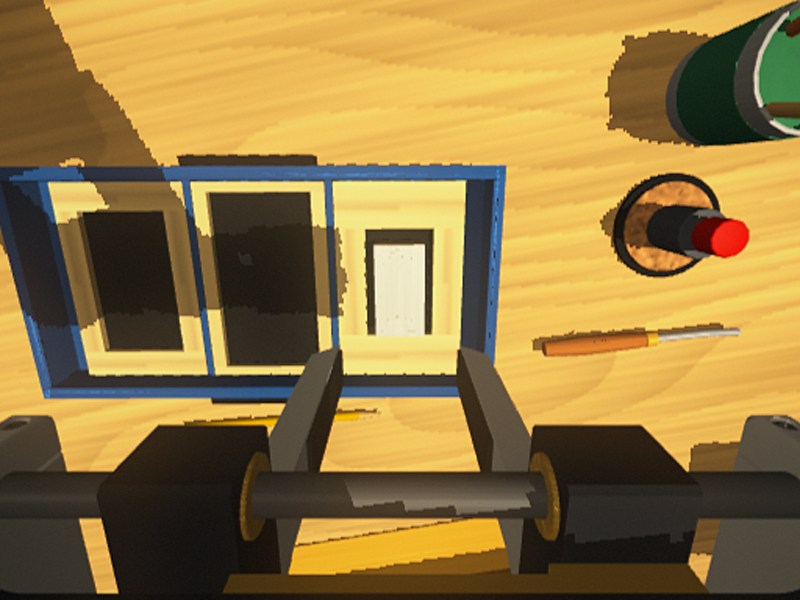

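Small plaque lies flat inside its pocket (foil (374,243)-(425,333) inside the black floor (366,229)-(433,334)); the weight still stands on the cork. My 14 views are used, so from here I measure by colour and depth. On to the medium plaque.

```bash
python3 -m creep '-.02 -.2 0 0 0 0; -.05 -.4 0 0 0 0; -.07 -.6 0 0 0 0; -.1 -.8 0 0 0 0; -.1 -.9 0 0 0 0; -.1 -.9 0 0 0 0; -.1 -.9 0 0 0 0; -.1 -.9 0 0 0 0; -.1 -.9 0 0 0 0; -.1 -.9 0 0 0 0; -.1 -.9 0 0 0 0; -.1 -.8 0 0 0 0; -.07 -.6 0 0 0 0; -.03 -.27 0 0 0 0; 0 -.1 0 0 0 0; 0 0 0 0 0 -.0223; 0 0 0 0 0 0; 0 0 0 0 0 0' 0.05
cat >> h.py <<'E'
def foil(c,z,hue,box=None,smin=120,vmin=60):
    h=cv2.cvtColor(c['color'],cv2.COLOR_RGB2HSV).astype(int);P=cloud(c)
    m=(h[...,0]>=hue[0])&(h[...,0]<=hue[1])&(h[...,1]>smin)&(h[...,2]>vmin)&(abs(P[...,2]-z)<7)
    n,l,st,_=cv2.connectedComponentsWithStats(m.astype(np.uint8));i=1+np.argmax(st[1:,4]);v,u=np.nonzero(l==i)
    q=np.array([atz(c,a,b,z) for a,b in zip(u,v)],np.float32)
    (cx,cy),(w,hh),a=cv2.minAreaRect(q);bx=cv2.boxPoints(((cx,cy),(w,hh),a));e=bx[1]-bx[0];e2=bx[2]-bx[1];L=e if np.linalg.norm(e)>np.linalg.norm(e2) else e2
    L=L*np.sign(L[0]);print('foil centre',round(cx,1),round(cy,1),'size',round(w,1),round(hh,1),'angle',np.arctan2(L[1],L[0]).round(4),'n',len(u),'z',np.median(P[l==i][:,2]).round(1),'px',u.min(),u.max(),v.min(),v.max())
E
python3 - <<'E'
from h import *
c=snap('wrist','w11');P=cloud(c)
for z in (32,52):
  m=(abs(P[...,2]-z)<5)&(P[...,0]>440)&(P[...,0]<610)&(abs(P[...,1]+305)<60)
  h=cv2.cvtColor(c['color'],cv2.COLOR_RGB2HSV);print(z,m.sum(),np.percentile(h[m],[5,25,50,75,95],axis=0).tolist())
foil(c,52,(0,14));foil(c,32,(15,30),smin=150)
go(522.5,-304.5,41,np.pi-.12)
E
```

```text
clock: 29.7
eef_pos: [522.9, -304.1, 154.6]
eef_rot: [3.142, 0.0, 3.021]
wrist_force: [-0.2, -0.3, 0.2]
finger_gap: 89.3
finger_force: 0.0
32 1606 [[16.0, 200.0, 109.0], [18.0, 208.0, 180.0], [20.0, 210.0, 228.0], [21.0, 213.0, 229.0], [22.0, 216.0, 232.0]]
52 4014 [[11.0, 198.0, 103.0], [11.0, 200.0, 204.0], [12.0, 202.0, 208.0], [12.0, 203.0, 212.0], [12.0, 205.0, 218.0]]
foil centre 521.6 -304.7 size 47.6 93.4 angle -0.1272 n 3960 z 50.9 px 231 278 147 233
foil centre 519.8 -304.3 size 59.8 119.8 angle -0.1615 n 1595 z 30.9 px 227 284 130 235
total units [ 0.009 -0.01   2.84 ] turn [ 0.      0.     -0.0001] pos [ 522.9 -304.1  154.6] [3.1416 0.     3.0212] t 29.75
```

```bash
python3 -m creep '.02 -.01 .3 0 0 .002; 0 0 .6 0 0 0; 0 0 .6 0 0 0; 0 0 .6 0 0 0; 0 0 .4 0 0 0; 0 0 .24 0 0 0; 0 0 .1 0 0 0; 0 0 0 0 0 0' 0.2; python3 -m creep '0 0 0 0 0 0; 0 0 0 0 0 0; 0 0 0 0 0 0; 0 0 0 0 0 0; 0 0 0 0 0 0; 0 0 0 0 0 0' 1 28; python3 -m creep '0 0 -.05 0 0 0; 0 0 -.1 0 0 0; 0 0 -.3 0 0 0; 0 0 -.6 0 0 0; 0 0 -.6 0 0 0; 0 0 -.3 0 0 0; 0 0 0 0 0 0; 0 0 0 0 0 0'
python3 - <<'E'
from h import *
c=snap('wrist','w12')
z=manip.read_state()['eef_pos'][2]
foil(c,z+11,(0,14));foil(c,32,(15,30),smin=150)
go(514,-98.5,z,np.pi-.19)
E
```

```text
clock: 30.75
eef_pos: [522.1, -305.0, 41.2]
eef_rot: [-3.141, 0.0, 3.015]
wrist_force: [-0.4, 0.5, 1.6]
finger_gap: 75.3
finger_force: 0.0
clock: 31.5
eef_pos: [522.1, -304.9, 41.2]
eef_rot: [-3.141, 0.0, 3.016]
wrist_force: [-1.0, 0.4, 3.4]
finger_gap: 47.6
finger_force: 28.0
clock: 32.5
eef_pos: [521.6, -304.6, 118.0]
eef_rot: [3.141, -0.001, 3.015]
wrist_force: [0.1, -0.1, -1.0]
finger_gap: 47.8
finger_force: 28.0
foil centre 520.6 -303.8 size 48.0 93.7 angle -0.13 n 9547 z 127.8 px 217 294 168 300
foil centre 474.5 -296.8 size 60.4 28.1 angle 1.4453 n 1924 z 30.9 px 225 289 134 164
total units [8.360e-01 5.089e+00 5.000e-03] turn [ 0.0002 -0.0005  0.0203] pos [ 521.6 -304.6  117.9] [ 3.1409e+00 -1.4000e-03  3.0155e+00] t 32.55
```

```bash
python3 -m creep '.03 .2 0 0 0 0; .08 .4 0 0 0 0; .1 .6 0 0 0 0; .12 .75 0 0 0 0; .12 .75 0 0 0 0; .12 .75 0 0 0 0; .1 .7 0 0 0 0; .09 .5 0 0 0 0; .06 .3 0 0 0 0; .02 .14 0 0 0 0; 0 0 0 0 0 .0203; 0 0 0 0 0 0; 0 0 0 0 0 0'
cat >> h.py <<'E'
def near(c,cen,size,z,ang=-.19):
    # rectify the pocket's surroundings at z into its own axes; find the dark pocket's visible near edge and sides
    ax=np.array([np.cos(ang),np.sin(ang)]);ay=np.array([-ax[1],ax[0]]);g=cv2.cvtColor(c['color'],cv2.COLOR_RGB2GRAY)
    K=c['camera_matrix'];T=np.linalg.inv(c['T'])
    X,Y=np.meshgrid(np.arange(-size[0]/2-16,size[0]/2+17,.5),np.arange(-size[1]/2-14,size[1]/2+15,.5),indexing='ij')
    W=np.stack([cen[0]+X*ax[0]+Y*ay[0],cen[1]+X*ax[1]+Y*ay[1],0*X+z],-1)@T[:3,:3].T+T[:3,3]
    m=cv2.remap(g,(W[...,0]/W[...,2]*K[0,0]+K[0,2]).astype(np.float32),(W[...,1]/W[...,2]*K[1,1]+K[1,2]).astype(np.float32),cv2.INTER_LINEAR)
    return m,X[:,0],Y[0]
E
python3 - <<'E'
from h import *
c=snap('wrist','w13');s=manip.read_state()
foil(c,s['eef_pos'][2]+11,(0,14))
m,x,y=near(c,(514,-98.5),(108,62),12)
np.set_printoptions(linewidth=250)
print(x[::4]);print(y[::4]);print(m[::4,::4])
go(514,-98.5,20,np.pi-.19)
E
```

```text
clock: 34.17
eef_pos: [514.2, -98.9, 118.9]
eef_rot: [-3.142, -0.0, 2.952]
wrist_force: [-0.1, -0.0, -0.1]
finger_gap: 47.6
finger_force: 28.0
foil centre 513.2 -97.9 size 47.6 93.7 angle -0.1923 n 9498 z 128.7 px 217 294 168 300
[-70. -68. -66. -64. -62. -60. -58. -56. -54. -52. -50. -48. -46. -44. -42. -40. -38. -36. -34. -32. -30. -28. -26. -24. -22. -20. -18. -16. -14. -12. -10.  -8.  -6.  -4.  -2.   0.   2.   4.   6.   8.  10.  12.  14.  16.  18.  20.  22.  24.  26.
  28.  30.  32.  34.  36.  38.  40.  42.  44.  46.  48.  50.  52.  54.  56.  58.  60.  62.  64.  66.  68.  70.]
[-45. -43. -41. -39. -37. -35. -33. -31. -29. -27. -25. -23. -21. -19. -17. -15. -13. -11.  -9.  -7.  -5.  -3.  -1.   1.   3.   5.   7.   9.  11.  13.  15.  17.  19.  21.  23.  25.  27.  29.  31.  33.  35.  37.  39.  41.  43.  45.]
[[189 234 232 ... 230 230 231]
 [162 231 229 ... 225 225 224]
 [159 227 225 ... 222 222 223]
 ...
 [ 38  35  33 ...  53  32  32]
 [ 39  33  32 ...  51  31  34]
 [ 39  33  33 ...  65  31  32]]
total units [0.006 0.01  2.472] turn [-0.     -0.      0.0002] pos [514.2 -98.9 118.9] [-3.1415e+00 -1.0000e-04  2.9524e+00] t 34.23
```

Run:
```python
from h import *
np.set_printoptions(linewidth=250,threshold=10**6)
c=dict(np.load('w13.npz'))
m,x,y=near(c,(514,-98.5),(108,62),14)
i=[int((v+70)*2) for v in (-60,-56,-54,-52,-50,-46,-42)]
print(y[::2].astype(int));print(m[i,::2])
```

```text
[-45 -44 -43 -42 -41 -40 -39 -38 -37 -36 -35 -34 -33 -32 -31 -30 -29 -28 -27 -26 -25 -24 -23 -22 -21 -20 -19 -18 -17 -16 -15 -14 -13 -12 -11 -10  -9  -8  -7  -6  -5  -4  -3  -2  -1   0   1   2   3   4   5   6   7   8   9  10  11  12  13  14  15  16
  17  18  19  20  21  22  23  24  25  26  27  28  29  30  31  32  33  34  35  36  37  38  39  40  41  42  43  44  45]
[[121 230 236 233 233 233 233 233 232 232 232 232 232 233 233 232 233 232 232 232 232 232 232 232 231 232 232 232 233 232 232 233 232 232 231 232 232 231 231 231 231 232 232 231 232 231 232 232 232 232 232 233 232 232 232 232 233 233 232 231 232
  232 231 232 232 231 231 231 232 232 232 232 232 232 231 231 231 230 231 231 231 231 231 231 231 231 231 230 230 230 230]
 [105 244 239 236 237 236 236 235 235 235 236 236 236 237 236 236 238 234 234 235 235 235 236 235 236 236 235 235 235 234 235 235 234 235 234 234 234 234 235 234 235 235 235 235 235 234 234 234 233 233 234 233 233 234 234 233 233 233 233 233 233
  234 234 233 233 232 232 232 232 232 233 232 232 232 231 231 231 230 230 236 236 235 235 235 234 234 234 234 234 234 
[... 1150 characters left out ...]
120 123 125 127 131 133 134 120  77  51  63  64  63  64  62  62  62  62  62  63  63  62  62  63  63  64  63  63  63  64  62  61  62  64  63  63  65  63  64  63  63  63  63  64  63  64  64  62  64  65  64  62
   64  64  65  64  65  64  63  64  65  64  64  65  64  63  54  49  47  95 225 239 236 233 230 227 224 226 227 227 229 231]
 [ 84 123 136 131 127 123 119 117 118 119 121 123 126 129 131 133 118  73  44  53  61  61  60  60  60  61  63  62  61  62  62  62  62  62  61  61  62  61  62  60  61  62  62  62  62  63  62  62  62  61  61  62  63  62  63  63  64  61  62  64  62
   62  62  63  62  62  63  64  63  63  63  63  64  63  63  64  51  48  98 208 239 236 233 230 227 225 225 226 227 228 231]]
```

```bash
python3 -m creep '0 .05 .3 0 0 0; 0 0 .5 0 0 0; 0 0 .5 0 0 0; 0 0 .5 0 0 0; 0 0 .3 0 0 0; 0 0 .16 0 0 0; 0 0 .1 0 0 0; 0 0 .04 0 0 0; 0 0 0 0 0 0; 0 0 0 0 0 0'; python3 -m creep '0 0 .03 0 0 0; 0 0 .02 0 0 0; 0 0 0 0 0 0'
```

```text
clock: 35.48
eef_pos: [514.8, -96.7, 23.2]
eef_rot: [-3.142, 0.001, 2.952]
wrist_force: [0.1, 0.0, -0.7]
finger_gap: 47.7
finger_force: 28.0
clock: 35.85
eef_pos: [514.5, -96.7, 20.8]
eef_rot: [-3.142, -0.0, 2.952]
wrist_force: [-0.4, -0.5, -0.4]
finger_gap: 47.7
finger_force: 28.0
```

```bash
python3 -m creep '0 0 .02 0 0 0; 0 0 .015 0 0 0; 0 0 0 0 0 0'; python3 -m creep '0 0 .01 0 0 0; 0 0 .01 0 0 0; 0 0 0 0 0 0'
```

```text
clock: 36.22
eef_pos: [514.5, -96.7, 19.5]
eef_rot: [3.142, -0.0, 2.952]
wrist_force: [0.5, 0.2, -1.1]
finger_gap: 48.0
finger_force: 28.0
clock: 36.6
eef_pos: [514.6, -96.7, 19.1]
eef_rot: [-3.142, 0.0, 2.952]
wrist_force: [-3.3, 0.5, 5.4]
finger_gap: 47.9
finger_force: 28.0
```

```bash
python3 -m creep '0 0 0 0 0 0; 0 0 0 0 0 0; 0 0 0 0 0 0' 0.34; python3 -m creep '0 0 -.1 0 0 0; 0 0 -.4 0 0 0; 0 0 -.8 0 0 0; 0 0 -1 0 0 0; 0 0 -.8 0 0 0; 0 0 -.3 0 0 0; 0 0 0 0 0 0'
python3 - <<'E'
from h import *
c=snap('wrist','w14')
foil(c,29,(0,14));foil(c,32,(15,30),smin=150)
m,x,y=near(c,(513.5,-96),(108,62),15)
print('profile x@y0',m[::4,45*2-2].tolist());print('profile y@x0',m[140,::4].tolist())
go(520,-304.5,155,np.pi-.16)
E
```

```text
clock: 36.98
eef_pos: [514.6, -96.7, 18.7]
eef_rot: [-3.142, -0.0, 2.952]
wrist_force: [0.1, -0.0, -0.0]
finger_gap: 62.0
finger_force: 0.0
clock: 37.85
eef_pos: [514.7, -96.7, 155.1]
eef_rot: [-3.141, 0.001, 2.952]
wrist_force: [0.3, -0.4, -1.0]
finger_gap: 61.9
finger_force: 0.0
foil centre 514.1 -95.7 size 48.0 93.0 angle -0.1909 n 3444 z 28.9 px 234 277 145 225
foil centre 519.9 -301.5 size 63.8 120.7 angle -0.1615 n 5239 z 31.0 px 44 117 173 270
profile x@y0 [222, 218, 211, 207, 208, 218, 223, 229, 146, 55, 59, 58, 54, 110, 159, 157, 157, 155, 153, 154, 154, 154, 155, 155, 155, 154, 154, 154, 154, 154, 153, 154, 153, 153, 153, 154, 153, 152, 152, 151, 151, 151, 151, 151, 150, 151, 150, 151, 151, 150, 151, 151, 151, 151, 152, 151, 153, 153, 153, 152, 152, 150, 180, 219, 221, 215, 208, 203, 204, 214, 222]
profile y@x0 [116, 110, 105, 102, 103, 110, 231, 126, 38, 43, 78, 154, 154, 153, 152, 153, 157, 154, 150, 152, 155, 152, 154, 155, 152, 149, 150, 152, 155, 152, 151, 156, 154, 153, 156, 128, 49, 40, 127, 227, 218, 213, 209, 209, 217, 222]
total units [-1.121 -5.077 -0.022] turn [ 0.     -0.0002 -0.0095] pos [514.3 -96.6 154.1] [ 3.1416e+00 -6.0000e-04  2.9517e+00] t 37.9
```

Medium plaque lies flat (foil z≈29) and centred. Now the large one.

```bash
python3 -m creep '-.05 -.2 0 0 0 0; -.1 -.4 0 0 0 0; -.13 -.6 0 0 0 0; -.16 -.75 0 0 0 0; -.16 -.75 0 0 0 0; -.16 -.75 0 0 0 0; -.15 -.7 0 0 0 0; -.11 -.5 0 0 0 0; -.07 -.3 0 0 0 0; -.03 -.13 0 0 0 0; 0 0 0 0 0 -.0095; 0 0 0 0 0 0; 0 0 0 0 0 0' 0.02
python3 - <<'E'
from h import *
c=snap('wrist','w15')
foil(c,32,(15,30),smin=150)
go(520,-304.5,21.5,np.pi-.16)
E
```

```text
clock: 39.52
eef_pos: [520.3, -304.3, 154.8]
eef_rot: [-3.142, 0.0, 2.982]
wrist_force: [-0.2, -0.4, 0.5]
finger_gap: 91.9
finger_force: 0.0
foil centre 519.9 -304.2 size 59.8 119.6 angle -0.1616 n 5600 z 30.9 px 227 283 133 237
total units [ 0.009 -0.005  3.334] turn [-0.      0.0001  0.0001] pos [ 520.4 -304.3  154.9] [-3.1415e+00  2.0000e-04  2.9820e+00] t 39.58
```

```bash
python3 -m creep '0 0 .3 0 0 0; 0 0 .6 0 0 0; 0 0 .7 0 0 0; 0 0 .7 0 0 0; 0 0 .5 0 0 0; 0 0 .3 0 0 0; 0 0 .17 0 0 0; 0 0 .06 0 0 0; 0 0 0 0 0 0; 0 0 0 0 0 0' 0.1; python3 -m creep '0 0 0 0 0 0; 0 0 0 0 0 0; 0 0 0 0 0 0; 0 0 0 0 0 0; 0 0 0 0 0 0; 0 0 0 0 0 0' 1 32; python3 -m creep '0 0 -.05 0 0 0; 0 0 -.1 0 0 0; 0 0 -.3 0 0 0; 0 0 -.6 0 0 0; 0 0 -.8 0 0 0; 0 0 -.6 0 0 0; 0 0 -.2 0 0 0; 0 0 0 0 0 0; 0 0 0 0 0 0'
python3 - <<'E'
from h import *
c=snap('wrist','w16')
z=manip.read_state()['eef_pos'][2]
foil(c,z+11,(15,30),smin=150)
go(533.5,2,z,np.pi-.19)
E
```

```text
clock: 40.83
eef_pos: [520.5, -304.8, 22.1]
eef_rot: [-3.141, 0.001, 2.982]
wrist_force: [0.5, -0.8, 0.3]
finger_gap: 84.5
finger_force: 0.0
clock: 41.58
eef_pos: [520.2, -304.7, 21.6]
eef_rot: [-3.142, 0.0, 2.982]
wrist_force: [0.1, -0.0, 0.8]
finger_gap: 59.5
finger_force: 32.0
clock: 42.7
eef_pos: [519.8, -304.5, 126.5]
eef_rot: [3.141, -0.001, 2.982]
wrist_force: [-0.2, 0.7, -1.4]
finger_gap: 59.9
finger_force: 32.0
foil centre 512.5 -302.4 size 60.5 106.2 angle -0.1593 n 14065 z 135.8 px 206 305 147 300
total units [8.840e-01 7.618e+00 7.000e-03] turn [ 0.0002 -0.0005  0.0095] pos [ 519.9 -304.4  126.4] [ 3.1409e+00 -1.5000e-03  2.9816e+00] t 42.75
```

```bash
python3 -m creep '.02 .2 0 0 0 0; .05 .4 0 0 0 0; .07 .6 0 0 0 0; .09 .8 0 0 0 0; .1 .9 0 0 0 0; .1 .9 0 0 0 0; .1 .9 0 0 0 0; .1 .9 0 0 0 0; .1 .8 0 0 0 0; .08 .6 0 0 0 0; .05 .4 0 0 0 0; .02 .22 0 0 0 0; 0 0 0 0 0 .0095; 0 0 0 0 0 0; 0 0 0 0 0 0; 0 0 0 0 0 0'
python3 - <<'E'
from h import *
np.set_printoptions(linewidth=250,threshold=10**6)
c=snap('wrist','w17');s=manip.read_state()
foil(c,s['eef_pos'][2]+11,(15,30),smin=150)
m,x,y=near(c,(533.5,2),(134,74),14)
i=[int((v+83)*2) for v in (-63,-60,-58)]
print(y[::2].astype(int));print(m[i,::2]);print(x[:80:2].astype(int),m[:80:2,[60,102,145]].T)
go(533.5,2,20,np.pi-.19)
E
```

```text
clock: 44.75
eef_pos: [534.0, 1.5, 127.5]
eef_rot: [-3.142, -0.0, 2.951]
wrist_force: [0.5, 0.5, -1.1]
finger_gap: 59.8
finger_force: 32.0
foil centre 526.7 3.5 size 59.8 106.3 angle -0.1903 n 14040 z 136.9 px 206 305 147 300
[-51 -50 -49 -48 -47 -46 -45 -44 -43 -42 -41 -40 -39 -38 -37 -36 -35 -34 -33 -32 -31 -30 -29 -28 -27 -26 -25 -24 -23 -22 -21 -20 -19 -18 -17 -16 -15 -14 -13 -12 -11 -10  -9  -8  -7  -6  -5  -4  -3  -2  -1   0   1   2   3   4   5   6   7   8   9  10
  11  12  13  14  15  16  17  18  19  20  21  22  23  24  25  26  27  28  29  30  31  32  33  34  35  36  37  38  39  40  41  42  43  44  45  46  47  48  49  50  51]
[[ 63  64  65  65  85 125 120 119 118 119 120 120 122 125  95  55  47  48  49  50  47  48  48  48  47  54  58  59  59  59  59  59  58  59  59  58  58  57  56  57  57  59  59  57  56  57  57  57  58  57  58  58  57  58  57  57  54  55  54  57  56
   57  56  57  58  55  57  57  56  57  55  57  57  58  57  56  56  56  57  57  56  57  57  56  51  43  42  55 133 224 231 229 229 228 229 230 230 232 208  69 103 102 103]
 [ 64  65  63  64  82 129 124 124 123 126 
[... 864 characters left out ...]
6 -65 -64 -63 -62 -61 -60 -59 -58 -57 -56 -55 -54 -53 -52 -51 -50 -49 -48 -47 -46 -45 -44] [[101 100 112 120 107  98  82 119 209 230 227 226 226 228 192  97  52  55  58  59  59  59  58  58  58  60  59  59  58  59  59  58  59  59  60  62  66  63  80 165]
 [ 99  98 115 123 108  97  79 151 221 229 227 226 226 227 192  95  52  57  55  56  58  58  58  57  59  58  57  58  57  57  59  57  59  58  59  63  64  62  80 164]
 [100 100 117 121 101  94  71 145 219 227 225 225 226 226 188  95  49  55  56  57  56  56  56  55  57  59  58  58  60  58  59  59  60  59  59  60  63  63  77 171]]
total units [0.015 0.009 2.688] turn [-0.     -0.     -0.0001] pos [534.    1.5 127.5] [-3.1416 -0.      2.9514] t 44.8
```

```bash
python3 -m creep '.03 0 .3 0 0 0; 0 0 .5 0 0 0; 0 0 .5 0 0 0; 0 0 .5 0 0 0; 0 0 .4 0 0 0; 0 0 .25 0 0 0; 0 0 .1 0 0 0; 0 0 .05 0 0 0; 0 0 0 0 0 0; 0 0 0 0 0 0'; python3 -m creep '0 0 .03 0 0 0; 0 0 .015 0 0 0; 0 0 0 0 0 0'
```

```text
clock: 46.05
eef_pos: [533.1, 2.0, 23.9]
eef_rot: [3.141, 0.001, 2.952]
wrist_force: [0.6, 0.2, -1.5]
finger_gap: 59.8
finger_force: 32.0
clock: 46.42
eef_pos: [532.8, 2.1, 21.7]
eef_rot: [-3.142, -0.0, 2.952]
wrist_force: [-0.3, 0.6, -0.7]
finger_gap: 59.2
finger_force: 32.0
```

```bash
python3 -m creep '0 0 .02 0 0 0; 0 0 .02 0 0 0; 0 0 0 0 0 0'; python3 -m creep '0 0 .015 0 0 0; 0 0 .01 0 0 0; 0 0 0 0 0 0'
```

```text
clock: 46.8
eef_pos: [532.8, 2.0, 20.1]
eef_rot: [-3.142, -0.0, 2.952]
wrist_force: [0.1, -0.7, -1.2]
finger_gap: 59.9
finger_force: 32.0
clock: 47.18
eef_pos: [532.9, 2.0, 19.6]
eef_rot: [-3.142, 0.0, 2.952]
wrist_force: [-2.5, -0.8, 5.7]
finger_gap: 59.8
finger_force: 32.0
```

```bash
python3 -m creep '0 0 0 0 0 0; 0 0 0 0 0 0; 0 0 0 0 0 0' 0.29; python3 -m creep '0 0 -.1 0 0 0; 0 0 -.4 0 0 0; 0 0 -.8 0 0 0; 0 0 -1 0 0 0; 0 0 -1 0 0 0; 0 0 -.8 0 0 0; 0 0 -.3 0 0 0; 0 0 0 0 0 0'
python3 - <<'E'
from h import *
c=snap('wrist','w18');P=cloud(c)
foil(c,29,(15,30),smin=150);foil(c,29,(0,14))
for n,p in [('sm',(552,100)),('med',(514,-96)),('lg',(532.5,2))]:
    m=np.hypot(P[...,0]-p[0],P[...,1]-p[1])<14;print(n,P[m][:,2].mean().round(1),P[m][:,2].std().round(2),cv2.cvtColor(c['color'],cv2.COLOR_RGB2HSV)[m].mean(0).round(0))
m,x,y=near(c,(532.3,2.4),(134,74),15)
print('x',m[::4,102].tolist());print('y',m[166,::4].tolist())
t=manip.camera('top');a=dict(np.load('top0.npz'))
A,B=cloud(a),cloud(t)
for n,p,r in [('tin',(459,330),50),('jar',(425,-267),35),('pad',(546,305),40)]:
    for Q in (A,B):
        m=(np.hypot(Q[...,0]-p[0],Q[...,1]-p[1])<r)&(Q[...,2]>30);print(n,m.sum(),Q[m].mean(0).round(1) if m.any() else '',Q[m][:,2].max() if m.any() else '')
E
```

```text
clock: 47.55
eef_pos: [532.9, 2.1, 19.1]
eef_rot: [-3.142, -0.0, 2.952]
wrist_force: [-1.5, -0.1, -1.3]
finger_gap: 66.6
finger_force: 0.0
clock: 48.55
eef_pos: [532.9, 2.1, 195.4]
eef_rot: [3.141, 0.001, 2.952]
wrist_force: [0.5, -0.1, 0.1]
finger_gap: 66.4
finger_force: 0.0
foil centre 533.0 2.8 size 60.0 119.2 angle -0.1906 n 4409 z 28.9 px 231 280 131 223
foil centre 514.4 -95.6 size 48.3 93.5 angle -0.1929 n 2775 z 28.9 px 154 197 142 214
sm 28.8 0.69 [ 26.  48. 231.]
med 29.0 0.7 [ 11. 190. 103.]
lg 28.9 0.72 [ 21. 210. 232.]
x [83, 82, 87, 78, 115, 200, 204, 205, 112, 46, 48, 49, 71, 181, 179, 178, 179, 178, 176, 179, 182, 181, 178, 177, 178, 178, 178, 177, 178, 177, 178, 176, 177, 177, 177, 177, 176, 178, 177, 177, 177, 177, 176, 177, 176, 177, 178, 176, 175, 177, 175, 176, 176, 175, 176, 175, 176, 175, 175, 175, 175, 175, 173, 174, 173, 173, 174, 173, 173, 175, 177, 177, 174, 172, 173, 188, 203, 205, 169, 55, 50, 50, 50, 58]
y [83, 80, 113, 205, 201, 201, 203, 157, 39, 42, 95, 180, 176, 176, 175, 179, 176, 177, 176, 176, 178, 179, 177, 176, 180, 179, 175, 175, 182, 182, 179, 180, 177, 179, 179, 178, 180, 179, 178, 179, 179, 159, 47, 46, 119, 207, 204, 204, 205, 137, 86, 85]
tin 512 [460.8 338.3  69.1] 111.39486948620561
tin 512 [460.7 338.3  69. ] 111.18794325911813
jar 217 [ 426.5 -264.6   61.9] 71.78291400035596
jar 215 [ 426.5 -264.7   62. ] 72.51505856695394
pad 0  
pad 102 [546.1 299.1  56.7] 73.21588144926773
```

All three foils are level at z≈29 in their pockets, the weight is upright on the pad (top at z≈70), and the jar and tin have not moved.

```bash
python3 -c "
from cell import manip
print(manip.sign_off())"
```

```text
the job is handed in; nothing more can be done
None
```

The job is handed in, about 49 s in: the weight stands on its cork pad, the small, medium and large plaques lie flat and foil up in their own compartments, and the jar and tin are where they were.

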